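Shut the filter tap and park its spout over the funnel

ROBOT

A 6-joint arm with a two-finger parallel gripper is mounted at the origin on the work surface. World frame = base frame: x ahead of the robot, y to its left, z up, the work surface at z = 0. Lengths are in mm, angles in degrees, forces in N, time in s.
With the tool pointing down it reaches from about 300 to 850 mm from the base axis. Payload 4.2 kg.
Tool frame: the origin (TCP) lies midway between the tips of the shut fingers; the grasp point (between the pads) lies 19 mm behind it; z points along the fingers, y is the line along which they close (so a half turn about z gives the same grasp; the last joint's range is limited). The gripper opens to 91 mm and grips with 3 to 60 N. Pads are 32 mm wide; open, the fingers measure 118 mm over their backs; the gripper's body (76 mm by 178 mm) begins 60 mm behind the grasp point.
Start: joints at [63.426, 18.312, 89.639, -0, 72.044, -1.146], TCP at [246.895, 519.313, 213.976] pointing down, gripper open.
Joint ranges: [-177.97, 177.97], [-48.28, 115.42], [12.27, 149.76], [-77.06, 257.06], [2.81, 150.46], [-146.56, 146.56]. Speed limits (degrees/s): [147.25, 147.25, 180, 180, 180, 180].

INTERFACE

Orientations are given as [roll, pitch, yaw] about the fixed x, y, z axes, in that order (R = Rz(yaw) Ry(pitch) Rx(roll)).
In Python, from workcell import env, optics, order gives the robot as it stands (env), with the cameras (optics) and the job (order).
- The arm moves only by the tool inch_along, called after "Emit:" as a command line: name --pt "numbers of a row" for each row, then --argument value for the rest. Schema: {"type":"object","properties":{"motion":{"type":"array","items":{"type":"object","properties":{"x":{"type":"number"},"y":{"type":"number"},"z":{"type":"number"},"drx":{"type":"number"},"dry":{"type":"number"},"drz":{"type":"number"}},"additionalProperties":false},"minItems":1,"maxItems":8},"finger_gap":{"type":"number"},"squeeze":{"type":"number"},"only":{"type":"string"},"quiet":{"type":"boolean"},"lines":{"type":"string"}},"required":["motion"],"additionalProperties":false}. motion is a list of rows, 1 to 8 of them, each an object with the fields x, y, z (the shift in shares of the most that a row can go, 1 being 50 mm), drx, dry, drz (a rotation vector in parts of the range, where 1.0 means 60 degrees); a field left out counts as zero; each row shifts and turns the commanded pose from where the row before left it, along the tool's axes as they then stand; what a row does not reach is not made up. A row lasts 1/10 s, in which the tool goes at most 50 mm and 8.59 degrees, less where a joint would pass 70% of its speed; a pose out of reach is approached as far as the arm can. finger_gap is the finger opening in mm, set as the call begins (left out keeps the last). The fingers move at their own pace and stop on an object; squeeze is the grip in N (left out, the last holds). Time passes only in rows, so rows that do not move let the fingers close. The tool returns the time, the measured TCP pose, the force, the opening and the grip force at its end. only (a regular expression) keeps the lines of the reply that match it, lines (a string "A,B") keeps lines A to B, and quiet returns only ok. Input that does not fit is refused with a message, and nothing moves.
- env.state(): the state, without advancing time (a new reading comes with each control period).
- optics.grab_frame(name): name is "side" or "top" or "wrist"; returns the picture (400x640x3 uint8, blue, green, red); there is no depth.
- optics.camera_model(name): a dict with "fx", "fy", "cx", "cy" (pixels), "T" (4x4, takes a point from camera to world coordinates). Camera axes: x right, y up, looking along -z (the intrinsics and any distortion apply to the point x, -y, -z); pixel columns grow to the right and rows downward; lengths in mm; the calibration is good to about 2 mm. A picture is of the moment at which its call begins: read the wrist's pose just before it. camera_model takes no time and is no camera call; for the wrist camera it gives the pose at the moment of the call.
- order.job_done(): hands the job in; it is judged then, once.
The state is a dict: "time_s": time; "qpos": joint angles; "qvel": joint speeds; "effort": joint torques, N m; "ee_pos": TCP position; "ee_rot": TCP orientation; "force": force on the tool from outside, world axes, zero at the start; "torque": the same for the moment, N m; "gripper_width": finger opening in mm; "gripper_force": force on a finger pad.
Only numpy, scipy, OpenCV 4.12 (cv2) and the standard library are available. Lean on these libraries where they do the work, as an engineer would, in place of code of your own. Each camera call takes 0.05 s, during which the arm holds its last target. There are 200 camera calls.

TASK

The water supply has been cut off and the tap on the water filter was left open. With a fingertip, push the tap's top lever clockwise (seen from above) until it is fully shut, and push the spout round until its outlet hangs over the middle of the grey funnel, so that any drips land in the jar. Only push, and do not pick up or shift the jar, the funnel or anything else on the counter.

Things in the scene. Friction and masses are not known exactly. Their poses are not given: they have to be found in the camera images.
- filter: countertop water filter, fixed, 260 mm tall: white base 128 mm across, clear housing with white cartridge, blue head 124 mm across with its top 172 mm up, steel tap on its centre. Origin: centre of the underside, on the tap's upright axis; -x is its front, where a white round gauge sits on the blue head; the thin blue hose leaves at the back (+x), down into the counter
- tap_axis (a point): point on the upright axis of the tap, 216 mm above the counter. Spout and lever both turn about this axis. Axes as filter
- tap_spout (a joint): angle (rad) of the swivelling steel spout about the tap axis: 0 = pointing to the filter's front (-x), positive = counter-clockwise from above; stops at -1.9 and 1.9. Stiff (0.15 N m), stays where left. A level round tube 16 mm thick, centreline 216 mm above the counter, out to 140 mm from the axis, then bent straight down to the outlet
- spout_push (a point): point on the centreline of the spout's level tube, 120 mm out from the tap axis, 216 mm above the counter
- spout_outlet (a point): centre of the spout's downward outlet (black ring 20 mm across), 150 mm out from the tap axis, 172 mm above the counter
- tap_lever (a joint): angle (rad) of the flat steel lever on top of the tap, about the tap axis: 0 = fully shut at its stop, pointing to the filter's front (-x); grows counter-clockwise from above to 1.57 = fully open, pointing to the filter's -y side. Stiff (0.18 N m), stays where left. Lever 88 mm long from the axis, 13 mm wide (17 at the round tip), from 245 to 254 mm above the counter; the spout passes below it
- lever_push (a point): centre of the lever's thickness, 70 mm out from the tap axis, 250 mm above the counter
- funnel: loose grey plastic wide-neck jar funnel, 124 mm across its mouth, 64 mm tall, sitting in the mouth of the jar with its rim 157 mm above the counter. Origin: centre of its lower end, 93 mm above the counter; z up
- funnel_mouth (a point): centre of the funnel's mouth, level with its rim, 157 mm above the counter
- jar: loose clear glass jar with wire latch, 96 mm across and 115 mm tall, its hinged lid hanging open at the +x side of the jar (reaching 80 mm from the axis). Stands beside the filter, about 150 mm from the tap axis, on either its left or its right. Origin: centre of the underside
- mug: loose blue mug, 82 mm across, 95 mm tall, handle on its +y side; stands on the other side of the filter from the jar. Origin: centre of the underside
- spoon: loose stainless spoon about 155 mm long lying on the counter, bowl at its +x end. Origin on the counter near its middle
- trivet: loose round cork trivet, 140 mm across, 10 mm thick. Origin: centre of the underside
- coffee_pot: loose small brass coffee pot, 86 mm across, 78 mm tall, dark handle to its +y side reaching 150 mm out and 104 mm up; stands on the trivet. Origin: centre of the underside
- plate_near: loose white plate with a blue edge, 190 mm across, upright in a pine peg rack at the left of the counter, top 201 mm up. Origin: lowest point of its rim
- plate_far: the second such plate, 70 mm further left in the rack. Origin: lowest point of its rim

How it is judged (in metres and radians):
At the end, for the whole second after the job is handed in: The lever is within 0.09 rad (5 degrees) of its shut stop; the centre of the spout's outlet is within 25 mm, seen from above, of the centre of the funnel's mouth, and both are at rest; the jar stands upright within 20 mm of where it was and the funnel sits straight in its mouth (value of joint tap_lever below 0.09 rad and horizontal distance between spout_outlet and funnel_mouth below 0.025 m and velocity of joint tap_spout between -0.03 and 0.03 rad/s and distance of jar from where it was at the start of the episode below 0.02 m and angle between jar's own z axis and vertical below 0.08 rad and horizontal distance between funnel and jar below 0.012 m and angle between funnel's own z axis and vertical below 0.12 rad and height (world z) of funnel below 0.099 m and velocity of joint tap_lever between -0.03 and 0.03 rad/s); the robot touches nothing.
It fails at once if the jar is lifted, tipped or shifted by more than 20 mm (distance of jar from where it was at the start of the episode above 0.02 m or angle between jar's own z axis and vertical above 0.25 rad).
It fails at once if the funnel is lifted, tipped or shifted by more than 20 mm (distance of funnel from where it was at the start of the episode above 0.02 m or angle between funnel's own z axis and vertical above 0.3 rad).
It fails at once if the mug, spoon, trivet or coffee pot is lifted, tipped or shifted by more than 20 mm (distance of any of mug, spoon, trivet, coffee_pot from where it was at the start of the episode above 0.02 m or angle between any of mug, coffee_pot's own z axis and vertical above 0.35 rad).
It fails at once if a plate is lifted or shifted by more than 20 mm in the rack (distance of any of plate_near, plate_far from where it was at the start of the episode above 0.02 m).
It also fails if it takes over 45 s, if anything falls off the work surface, if the arm or the gripper's body presses on something with over 40 N, if the wrist force passes 120 N, or if a joint passes its speed limit or range.

## Working session

There is one attempt and no reset: what is moved stays moved. The work goes in short steps, Python scripts to look and compute and a tool call to move; the robot and the scene stay as the last step left them, time stands still between calls to the robot, and variables do not carry over. Pictures are saved under pics/ and viewed, at most 10 in all, crops included, and the job is handed in when it is done.

```bash
mkdir -p pics; ls; python3 - <<'E'
from workcell import env, optics, order
import cv2
for n in("top","side"):
    cv2.imwrite(f"pics/{n}0.png",optics.grab_frame(n))
    m=optics.camera_model(n);print(n,{k:(v if k!='T' else [[round(float(x),3) for x in r] for r in v]) for k,v in m.items()})
s=env.state();print(s['time_s'],s['ee_pos'],s['ee_rot'],s['gripper_width'])
E
```

```text
pics
workcell.py
top {'fx': 514.2076421466544, 'fy': 514.2076421466544, 'cx': 318.0466094225786, 'cy': 203.44183847613485, 'T': [[-0.0, 0.988, -0.153, 261.257], [-1.0, -0.001, -0.003, 82.97], [-0.003, 0.153, 0.988, 1469.825], [0.0, 0.0, 0.0, 1.0]]}
side {'fx': 401.2889640289145, 'fy': 401.2889640289145, 'cx': 321.3253660330479, 'cy': 202.60440458423972, 'T': [[0.977, 0.096, -0.192, 205.182], [-0.215, 0.484, -0.848, -953.537], [0.011, 0.87, 0.494, 795.351], [0.0, 0.0, 0.0, 1.0]]}
0.1 [246.70848807 518.86482076 213.19082747] [-1.79906186e+02 -1.00952085e-03  1.54569999e+02] 91.24462948914001
```

View pics/top0.png

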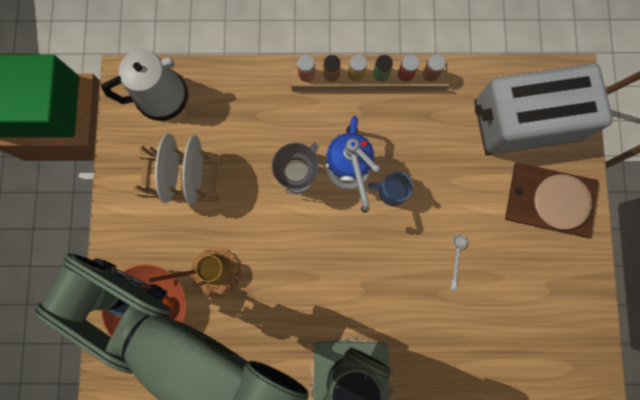

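View pics/side0.png

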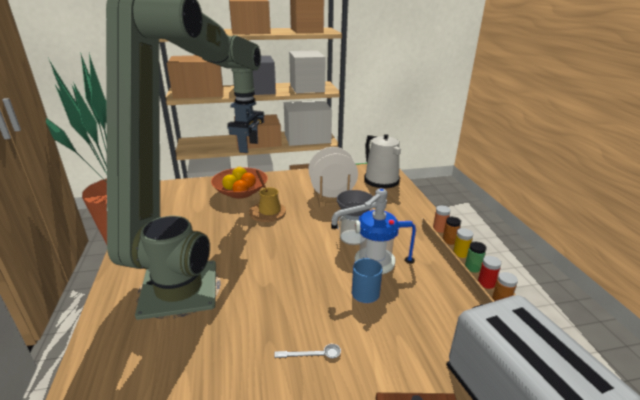

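The top view shows the funnel at about (295,168), left of the filter. The tap axis is near (352,148), the spout runs down to (363,207), and the lever points lower right to (375,167). I'll enlarge both views.

```bash
python3 - <<'E'
import cv2
a=cv2.imread("pics/top0.png")[110:220,260:420];cv2.imwrite("pics/topc.png",cv2.resize(a,None,fx=5,fy=5,interpolation=cv2.INTER_CUBIC))
a=cv2.imread("pics/side0.png")[180:280,320:430];cv2.imwrite("pics/sidec.png",cv2.resize(a,None,fx=6,fy=6,interpolation=cv2.INTER_CUBIC)[:600])
E
```

```text
(no output)
```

View pics/topc.png

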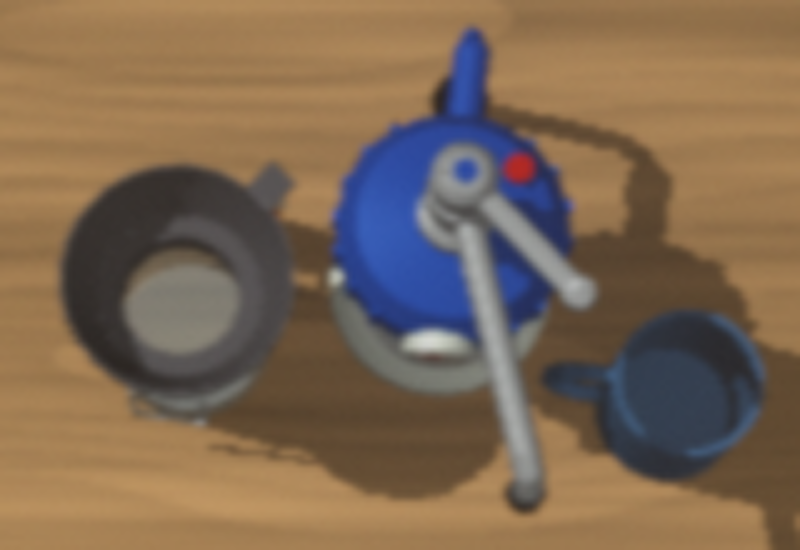

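View pics/sidec.png

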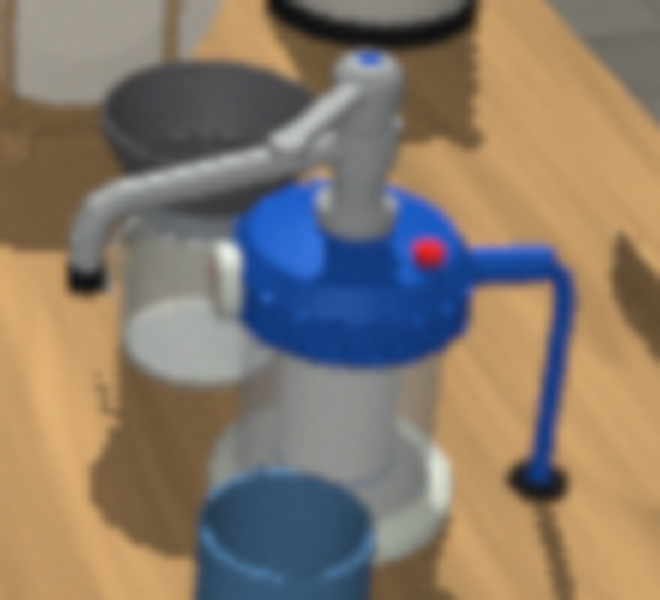

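Pixel readings from the crops:

| Feature | Top crop | Side crop |
|---|---|---|
| Tap cap dot | (466,172) | (371,58) |
| Lever tip | (580,291) | (285,148) |
| Outlet | (525,493) | (85,282) |
| Funnel rim centre | (178,282) | ~(212,118) |
| Gauge | (437,343) | (228,270) |

```bash
cat > geo.py <<'E'
import numpy as np
from workcell import env, optics, order
def ray(n,u,v):
    m=optics.camera_model(n);T=np.array(m['T'])
    d=T[:3,:3]@np.array([(u-m['cx'])/m['fx'],-(v-m['cy'])/m['fy'],-1]);return T[:3,3],d/np.linalg.norm(d)
def atz(n,u,v,z):
    o,d=ray(n,u,v);return o+d*(z-o[2])/d[2]
def tri(a,b):
    A=0;B=0;R=[]
    for o,d in(a,b):
        P=np.eye(3)-np.outer(d,d);A=A+P;B=B+P@o;R.append((P,o))
    x=np.linalg.solve(A,B);return x,[np.linalg.norm(P@(x-o)) for P,o in R][0]
top=lambda u,v:(260+(u+.5)/5-.5,110+(v+.5)/5-.5)
side=lambda u,v:(320+(u+.5)/6-.5,180+(v+.5)/6-.5)
E
python3 - <<'E'
from geo import *
np.set_printoptions(precision=1,suppress=True)
for n,t,s,z in(("cap",(466,172),(371,58),260),("levertip",(578,291),(285,148),250),("outlet",(525,495),(85,284),172),("funnel",(178,282),(212,118),157),("mugmouth",(685,390),(288,525),95),("gauge",(435,343),(228,270),150)):
    print(n,*tri(ray("top",*top(*t)),ray("side",*side(*s))),"atz",z,atz("top",*top(*t),z),atz("side",*side(*s),z))
E
```

```text
cap [595.3   1.9 263.6] 2.210954008494315 atz 260 [594.    2.2 260. ] [600.4   8.9 260. ]
levertip [537.4 -52.1 251.4] 0.4605744820862048 atz 250 [537.2 -52.2 250. ] [538.8 -49.7 250. ]
outlet [449.5 -31.9 175.9] 1.5413824363312096 atz 172 [448.5 -32.  172. ] [452.6 -26.  172. ]
funnel [565.5 146.1 155.5] 1.8887656767578995 atz 157 [563.3 146.4 157. ] [566.7 143.9 157. ]
mugmouth [ 521.4 -127.5   95.1] 4.218029868229471 atz 95 [ 517.2 -126.5   95. ] [ 525.9 -127.2   95. ]
gauge [534.6  11.5 145.6] 1.6060097230661183 atz 150 [532.1  12.  150. ] [534.1   5.  150. ]
```

Everything agrees with the text:

- **Axis:** about (595, 3).
- **Outlet:** 150 mm out, at a bearing of 193°.
- **Lever:** tip at a bearing of 223°.
- **Funnel:** 146 mm out, at a bearing of 102°.
- **Front of the filter:** about 172°.

Both pushes are clockwise. I'll shut the fingers, lift, and go to the counter-clockwise side of the lever.

The manual's scale: shifts go in shares of 50 mm and turns go in shares of 60 degrees. Converting my numbers, -45 mm is -0.9, -39 mm is -0.78.

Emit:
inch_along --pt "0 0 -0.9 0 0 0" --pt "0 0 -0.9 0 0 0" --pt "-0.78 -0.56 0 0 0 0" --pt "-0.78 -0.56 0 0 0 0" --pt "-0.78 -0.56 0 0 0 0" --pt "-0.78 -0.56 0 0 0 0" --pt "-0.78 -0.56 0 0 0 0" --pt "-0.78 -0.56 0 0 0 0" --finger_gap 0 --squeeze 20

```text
refused: motion[0]: [0, 0, -0.9, 0, 0, 0] is not of type 'object' (schema: type "object"). Nothing was moved.
```

Refused on format, not on reach. It needs a list of objects with named fields.

Emit:
inch_along --motion '[{"z": -0.9}, {"z": -0.9}, {"x": -0.78, "y": -0.56}, {"x": -0.78, "y": -0.56}, {"x": -0.78, "y": -0.56}, {"x": -0.78, "y": -0.56}, {"x": -0.78, "y": -0.56}, {"x": -0.78, "y": -0.56}]' --finger_gap 0 --squeeze 20

```text
time_s: 0.9
ee_pos: [386.4, 265.2, 303.7]
ee_rot: [-180.0, -0.0, 154.6]
force: [0.7, -0.3, 1.1]
gripper_width: 30.2
gripper_force: 0.0
```

Emit:
inch_along --motion '[{"x": -0.78, "y": -0.56}, {"x": -0.78, "y": -0.56}, {"x": -0.78, "y": -0.56}, {"x": -0.78, "y": -0.56}, {"x": -0.78, "y": -0.56}, {"x": -0.78, "y": -0.56}, {"drz": 0.1167}, {"drz": 0.1167}]'

```text
time_s: 1.7
ee_pos: [525.6, 13.3, 303.0]
ee_rot: [-179.9, -0.1, 140.1]
force: [0.2, 1.1, -0.5]
gripper_width: 0.3
gripper_force: 0.0
```

Emit:
inch_along --motion '[{"drz": 0.1167}, {}, {}]'

```text
time_s: 2.0
ee_pos: [525.1, 14.9, 303.7]
ee_rot: [-180.0, -0.0, 133.7]
force: [-1.0, 0.4, 0.5]
gripper_width: -0.1
gripper_force: 0.0
```

```bash
cat >> geo.py <<'E'
from scipy.spatial.transform import Rotation as Ro
AX=np.array([595.5,3.])
def go(p):
    s=env.state();R=Ro.from_euler('xyz',s['ee_rot'],degrees=True).as_matrix();return np.round(R.T@(np.array(p)-s['ee_pos']),1)
def polar(r,off,th,z):
    t=np.radians(th);return np.r_[AX+r*np.array([np.cos(t),np.sin(t)])+off*np.array([-np.sin(t),np.cos(t)]),z]
def pol():
    s=env.state();d=np.array(s['ee_pos'])[:2]-AX;return round(np.hypot(*d),1),round(np.degrees(np.arctan2(d[1],d[0]))%360,1)
E
python3 -c "
from geo import *
print(go(polar(70,48,223.5,300)),polar(70,48,223.5,300))"
```

```text
[-105.   -27.6    3.6] [577.76481366 -80.00279011 300.        ]
```

Scaled: -36 mm is -0.72, -35 mm is -0.7.

Emit:
inch_along --motion '[{"x": -0.72, "y": -0.18}, {"x": -0.7, "y": -0.18}, {"x": -0.7, "y": -0.18, "z": 0.08}, {"z": 0.64}, {"z": 0.64}, {}, {}]'

```text
time_s: 2.7
ee_pos: [578.9, -80.3, 236.3]
ee_rot: [-180.0, -0.0, 133.7]
force: [0.1, -0.5, -0.2]
gripper_width: 0.4
gripper_force: 0.0
```

```bash
python3 -c "
from geo import *
print(pol(),go(polar(70,23,223.5,236)),env.state()['force'])
import cv2;cv2.imwrite('pics/top1.png',cv2.resize(optics.grab_frame('top')[110:220,260:420],None,fx=5,fy=5,interpolation=cv2.INTER_CUBIC))"
```

```text
(np.float64(84.9), np.float64(258.7)) [26.  -0.5  0.3] [ 0.05879058 -0.5285168  -0.19928496]
```

View pics/top1.png

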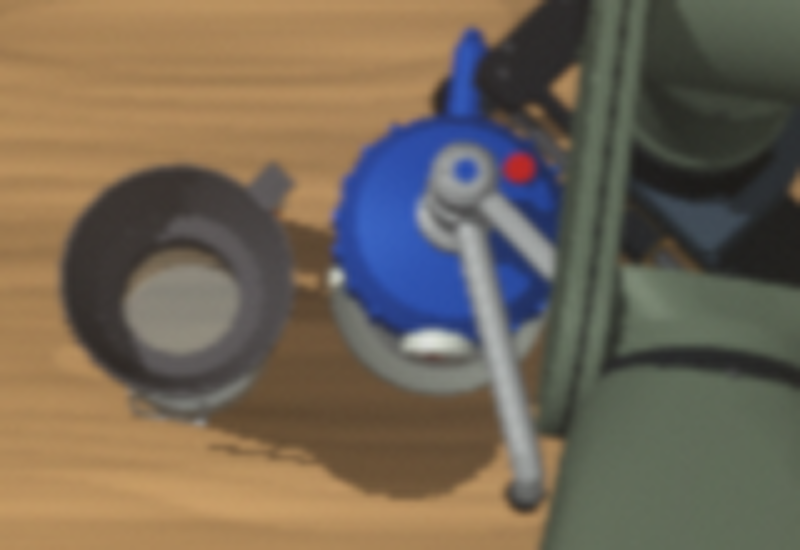

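The arm is clear and nothing has been touched. Next I'll make contact and arc clockwise about the tap axis.

Scaled: 14 mm is 0.28, 10 mm is 0.2, 5 degrees / 60 = 0.0833.

Emit:
inch_along --motion '[{"x": 0.28}, {"x": 0.2}, {"x": 0.124, "y": -0.034, "drz": 0.0833}, {"x": 0.124, "y": -0.034, "drz": 0.0833}, {"x": 0.124, "y": -0.034, "drz": 0.0833}, {"x": 0.124, "y": -0.034, "drz": 0.0833}, {"x": 0.124, "y": -0.034, "drz": 0.0833}, {"x": 0.124, "y": -0.034, "drz": 0.0833}]'

```text
time_s: 3.55
ee_pos: [533.8, -37.0, 237.5]
ee_rot: [179.9, 0.2, 103.4]
force: [-0.8, -4.1, 1.1]
gripper_width: 0.3
gripper_force: 1.4
```

Emit:
inch_along --motion '[{"x": 0.124, "y": -0.034, "drz": 0.0833}, {"x": 0.124, "y": -0.034, "drz": 0.0833}, {}]'

```text
time_s: 3.85
ee_pos: [528.1, -24.5, 237.1]
ee_rot: [179.9, 0.0, 93.7]
force: [0.2, -0.4, -0.9]
gripper_width: 0.3
gripper_force: 0.0
```

```bash
python3 -c "
from geo import *
print(pol())"
```

```text
(np.float64(72.8), np.float64(202.2))
```

Scaled: 6.2 mm is 0.124, 3.7 mm is 0.074, 5 degrees / 60 = 0.0833.

Emit:
inch_along --motion '[{"x": 0.124, "y": -0.034, "drz": 0.0833}, {"x": 0.074, "y": -0.02, "drz": 0.05}]'

```text
time_s: 4.05
ee_pos: [525.4, -15.6, 236.8]
ee_rot: [179.9, 0.1, 85.6]
force: [-1.0, -2.3, -0.1]
gripper_width: 0.3
gripper_force: 1.3
```

Emit:
inch_along --motion '[{"x": 0.04, "y": -0.01, "drz": 0.0267}]'

```text
time_s: 4.15
ee_pos: [525.0, -13.5, 236.8]
ee_rot: [180.0, 0.1, 84.1]
force: [-1.7, -3.0, 1.1]
gripper_width: 0.4
gripper_force: 1.2
```

Emit:
inch_along --motion '[{"x": 0.04, "y": -0.01, "drz": 0.0267}]'

```text
time_s: 4.25
ee_pos: [524.6, -12.8, 236.8]
ee_rot: [180.0, 0.2, 82.5]
force: [-2.5, -8.8, 1.6]
gripper_width: 0.1
gripper_force: 4.5
```

Emit:
inch_along --motion '[{"x": 0.04, "y": -0.01, "drz": 0.0267}]'

```text
time_s: 4.35
ee_pos: [524.1, -12.7, 236.8]
ee_rot: [180.0, 0.5, 80.9]
force: [-2.4, -14.8, 3.4]
gripper_width: 0.5
gripper_force: 7.2
```

The force rose to 15 N while the position stayed put, so the lever is at its stop. I'll back off and work out the spout approach.

Scaled: -25 mm is -0.5, -8 degrees / 60 = -0.1333.

Emit:
inch_along --motion '[{"x": -0.5}, {"x": -0.5, "drz": -0.0667}, {"drz": -0.1333}, {"drz": -0.1333}, {}]'

```text
time_s: 4.85
ee_pos: [517.0, -58.5, 236.6]
ee_rot: [179.9, -0.0, 100.9]
force: [0.9, 0.6, 0.4]
gripper_width: 0.3
gripper_force: 0.0
```

```bash
python3 -c "
from geo import *
print(go(polar(122,45,193.4,211)),go(polar(122,24,193.4,211)))"
```

```text
[ -4.8 -31.3  25.5] [ 16.2 -32.2  25.5]
```

Scaled: -31 mm is -0.62, 25 mm is 0.5, 5 degrees / 60 = 0.0833.

Emit:
inch_along --motion '[{"x": -0.12, "y": -0.62}, {"z": 0.5, "drz": -0.0333}, {}, {"x": 0.24}, {"x": 0.16}, {"x": 0.214, "y": -0.032, "drz": 0.0833}, {"x": 0.214, "y": -0.032, "drz": 0.0833}, {"x": 0.214, "y": -0.032, "drz": 0.0833}]'

```text
time_s: 5.65
ee_pos: [474.3, -19.0, 211.9]
ee_rot: [180.0, 0.0, 87.6]
force: [-1.2, -1.2, -0.7]
gripper_width: 0.5
gripper_force: 0.7
```

```bash
python3 -c "
from geo import *
print(pol())"
```

```text
(np.float64(123.2), np.float64(190.3))
```

Scaled: 10.7 mm is 0.214, -1.6 mm is -0.032, 5 degrees / 60 = 0.0833.

Emit:
inch_along --motion '[{"x": 0.214, "y": -0.032, "drz": 0.0833}, {"x": 0.214, "y": -0.032, "drz": 0.0833}, {"x": 0.214, "y": -0.032, "drz": 0.0833}, {"x": 0.214, "y": -0.032, "drz": 0.0833}, {"x": 0.214, "y": -0.032, "drz": 0.0833}, {"x": 0.214, "y": -0.032, "drz": 0.0833}, {"x": 0.214, "y": -0.032, "drz": 0.0833}, {}]'

```text
time_s: 6.45
ee_pos: [486.1, 55.7, 211.6]
ee_rot: [180.0, -0.1, 52.9]
force: [-0.3, 0.3, 0.3]
gripper_width: 0.1
gripper_force: 0.0
```

```bash
python3 -c "
from geo import *
print(pol(),env.state()['qpos'])"
```

```text
(np.float64(121.4), np.float64(154.3)) [5.16437586e+00 1.06323392e+01 1.00622930e+02 3.50154801e-02
 6.86662064e+01 4.22662498e+01]
```

Emit:
inch_along --motion '[{"x": 0.214, "y": -0.032, "drz": 0.0833}, {"x": 0.214, "y": -0.032, "drz": 0.0833}, {"x": 0.214, "y": -0.032, "drz": 0.0833}, {"x": 0.214, "y": -0.032, "drz": 0.0833}, {"x": 0.214, "y": -0.032, "drz": 0.0833}, {}]'

```text
time_s: 7.05
ee_pos: [519.9, 96.6, 211.3]
ee_rot: [180.0, -0.1, 27.9]
force: [0.0, 0.3, 0.2]
gripper_width: 0.4
gripper_force: 0.0
```

```bash
python3 -c "
from geo import *
print(pol(),env.state()['qpos'])
import cv2;cv2.imwrite('pics/top2.png',cv2.resize(optics.grab_frame('top')[110:220,260:420],None,fx=5,fy=5,interpolation=cv2.INTER_CUBIC))"
```

```text
(np.float64(120.4), np.float64(128.9)) [9.27508300e+00 1.42149940e+01 9.58928936e+01 1.56980139e-02
 6.98255367e+01 7.13445141e+01]
```

View pics/top2.png

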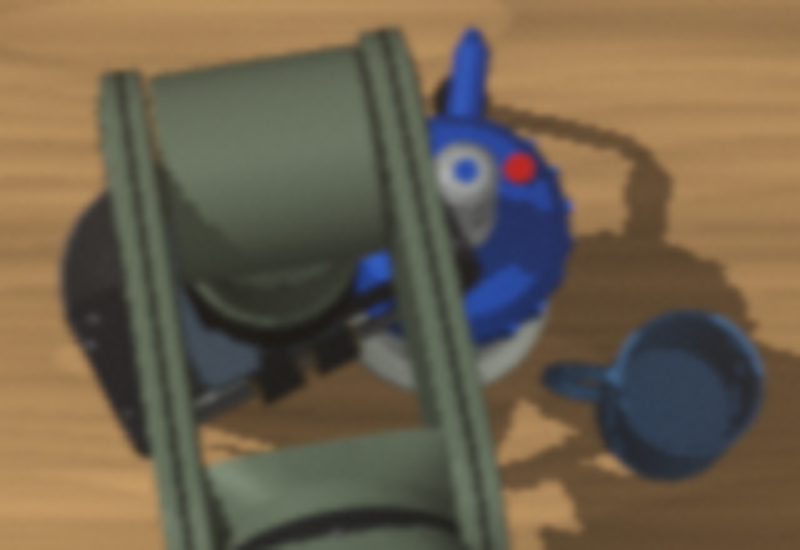

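The arm hides the tap. By geometry the spout is at about 117°, so I'll push about 14° more, back away and look.

Scaled: 10.7 mm is 0.214, 6.4 mm is 0.128, 5 degrees / 60 = 0.0833.

Emit:
inch_along --motion '[{"x": 0.214, "y": -0.032, "drz": 0.0833}, {"x": 0.214, "y": -0.032, "drz": 0.0833}, {"x": 0.128, "y": -0.02, "drz": 0.05}, {}]'

```text
time_s: 7.5
ee_pos: [543.1, 110.7, 211.1]
ee_rot: [180.0, -0.0, 14.9]
force: [-0.5, 0.2, 0.4]
gripper_width: 0.5
gripper_force: 0.0
```

Emit:
inch_along --motion '[{"x": -0.4, "y": -0.1}, {"x": -0.6, "y": -0.6}, {"x": -0.6, "y": -0.6}, {"x": -0.6, "y": -0.6}, {"y": -0.8}, {"y": -0.8}, {}, {}]'

```text
time_s: 8.3
ee_pos: [391.5, 251.8, 211.2]
ee_rot: [180.0, -0.0, 15.0]
force: [0.4, -0.1, -0.3]
gripper_width: 0.8
gripper_force: 0.0
```

```bash
python3 -c "
from geo import *
import cv2;cv2.imwrite('pics/top3.png',cv2.resize(optics.grab_frame('top')[110:220,260:420],None,fx=5,fy=5,interpolation=cv2.INTER_CUBIC))"
```

```text
(no output)
```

View pics/top3.png

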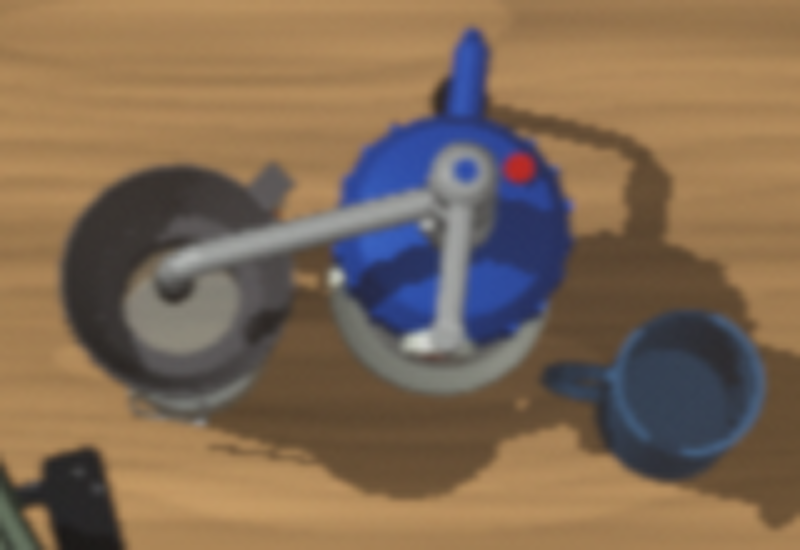

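The outlet is at (177,290) and the funnel mouth centre at (178,282). The lever tip is at (448,338), over the gauge. Nothing else has moved.

```bash
python3 - <<'E'
from geo import *
o=atz("top",*top(177,290),172);f=atz("top",*top(178,282),157);l=atz("top",*top(448,336),250);c=atz("top",*top(466,172),260)
an=lambda p:round(np.degrees(np.arctan2(p[1]-c[1],p[0]-c[0])),1)
print(o,f,np.hypot(*(o-f)[:2]),"lever",an(l),"gauge",an(atz("top",*top(435,343),150)),"hose",an(atz("top",*top(472,40),155)),env.state()['force'],env.state()['time_s'])
E
```

```text
[555.60671808 146.17157804 172.        ] [563.28518891 146.40733728 157.        ] 7.682089343766431 lever 173.6 gauge 171.0 hose -6.2 [-0.40025721 -0.33926581  0.03836677] 8.35
```

The outlet is about 8 mm from the funnel centre. The lever is at 173.6°, against a front direction of 173.8° taken from the hose. The robot is clear, so I'm handing in.

```bash
python3 -c "
from workcell import env, optics, order
print(order.job_done())"
```

```text
the job is handed in; nothing more can be done
None
```

The lever is shut against its stop, the spout's outlet hangs about 8 mm from the funnel's centre (25 mm allowed), the jar, funnel and mug looked unmoved in the last picture, and the job was handed in at about 8.4 s; no verdict came back.

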